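# Open the child-resistant solvent bottle

## Robot

A 6-joint arm with a two-finger parallel gripper is mounted at the origin on the work surface. World frame = base frame: x ahead of the robot, y to its left, z up, the work surface at z = 0. Lengths are in m, angles in rad, forces in N, time in s.
With the tool pointing down it reaches from about 0.25 to 0.725 m from the base axis. Payload 9.7 kg.
Tool frame: the origin (TCP) lies at the very end of the fingers, on their centre line; the grasp point (between the pads) lies 19 mm behind it (ctrl.pinch_z is the y of the grasp point in the tool frame, in m); y points along the fingers, x is the direction in which the jaws open and shut, and the axes are right-handed (so a half turn about y gives the same grasp; the last joint's range is limited). The gripper opens to 85 mm and grips with 20 to 120 N. Pads are 22 mm wide; open, the fingers measure 114 mm over their backs; the gripper's body (76 mm by 85 mm) begins 54 mm behind the grasp point. The pads swing forward as they close: fully open they stand 13 mm farther back than shut.
Start: joints at [1.118, 0.087, 0.176, 1.66, 0, 1.571], TCP at [0.241, 0.495, 0.196] pointing down, gripper open.
Joint ranges: [-3.13, 3.13], [-0.85, 1.81], [-1.15, 1.24], [-2.2, 2.28], [-1.44, 1.52], [-3.14, 3.14]. Speed limits (rad/s): [2.22, 2.22, 2.57, 3.14, 3.14, 3.14].

## Interface

Orientations are given as a unit quaternion [w, x, y, z].
In Python, from cell import sense, optics, job_done, ctrl gives the robot as it stands. The module is installed in compiled form; this text tells all that it offers.
- The arm moves only by the shell command python3 -m inch 'ROWS' [FORCE]. ROWS is JSON, a list that holds one entry, the list of rows, each a list of 7 numbers: the opening in per cent of the stroke, from 0 (shut) to 100 (fully open), then the shift along the tool's x, y, z in units of 25 mm (1.0 is 25 mm), then the turn, a rotation vector about the tool's x, y, z in units of 6 degrees (1.0 is 6 degrees). A call has 1 to 12 rows; each row shifts and turns the commanded pose from where the row before left it, along the tool's axes as they then stand; what a row does not reach is not made up. A row lasts 1/10 s, in which the tool goes at most 50 mm and 8.59 degrees, less where a joint would pass 70% of its speed; a pose out of reach is approached as far as the arm can. A call is refused whole if a number of a shift passes 1 or a number of a turn 1, either way. A call with a gripper value outside its range is refused whole. The fingers move at their own pace and stop on an object; FORCE is the grip in N (left out, the last holds). Time passes only in rows, so rows that do not move let the fingers close. It gives the time, the measured TCP pose, the force and the opening at its end, in the units of the state.
- sense(): the state, without advancing time (a new reading comes with each control period).
- optics.grab_frame(name): name is "scene" or "top" or "wrist"; returns a dict with "frame" (480x640x3 uint8, red, green, blue), "camera_matrix" (3x3 intrinsics, pixels), "cam_to_world" (4x4, takes a point from camera to world coordinates); the wrist camera has in their place "hand_eye" (4x4, takes a point from camera to tool coordinates, whose origin is the TCP and whose axes are the tool frame's). Camera axes: x right, y down, z forward; pixel columns grow to the right and rows downward; lengths in m; the calibration is good to about 2 mm. The wrist camera is an equidistant fisheye: a pixel r from the principal point sees the ray r / f radians off the axis. A picture is of the moment at which its call begins: read the wrist's pose just before it. There is no depth.
- job_done(): hands the job in, once; it reports no verdict.
The state is a dict: "time_s": time; "q": joint angles; "qd": joint speeds; "effort": joint torques, N m; "eef_pos": TCP position; "ee_rot": TCP orientation; "force": force on the tool from outside, world axes, zero at the start; "torque": the same for the moment, N m; "finger_gap": finger opening in m.
Only numpy, scipy, OpenCV 4.12 (cv2) and the standard library are available. Lean on these libraries where they do the work, as an engineer would, in place of code of your own. Each camera call takes 0.05 s, during which the arm holds its last target.

## Task

Open the solvent bottle in the wooden rack, the tall one with the wide ribbed child-resistant cap: bear down on the cap firmly, without forcing it, and keep it pressed while you turn it anticlockwise until the thread lets go. Lift the cap off and stand it open side down, wholly on the white tile, leaving the bottle standing in its pocket of the rack and everything else on the bench where it is.

Things in the scene. Friction and masses are not known exactly. Their poses are not given: they have to be found in the camera images.
- rack: Wooden bottle rack bolted to the bench: block 89 x 277 mm, 58 mm high, with three square pockets 67 mm wide in a row along its y axis, 94 mm apart, pocket floor 10 mm above the bench. Origin: centre of its underside, z up.
- bottle: The solvent bottle, white plastic, about 0.5 kg full, standing loose in any one of the three pockets (1.5 mm play; the pocket keeps it from turning). Square body 64 mm wide, 100 mm high, shoulder, round neck 30 mm across (36 over its thread), rim 144 mm above its underside. Tallest thing in the rack: 161 mm with its cap. Origin: centre of its underside, z up along the neck.
- cap_top (a point): Centre of the top face of the cap's outer shell, the part to grip: black plastic, ribbed, round, 50 mm across, its side wall 33 mm high below this point; the cap's lower edge is 35.5 mm below it. Beside and below the shell there is free space down to the shoulder, 48 mm below this point. Grip at any yaw; letting go and gripping again for a further turn is fine.
- cap_shell: The outer shell. Turned alone it only clicks round over the inner part's 12 teeth. It is sprung: push starts at 4 N, meets the teeth at 7 N (1 to 2 mm down); hold 12 to 18 N while turning (all down, 4 to 5 mm): under 10 N it lets go, over 25 N is forcing it. It may turn 35 degrees before it bites; if it lands on tooth tops it drops in on turning. Origin: centre of its lower edge, z up.
- cap: Inner part of the cap, inside the shell and carrying it. Origin: centre of the open lower edge, z up; closed, 125.5 mm above the bottle's origin. Two lugs hold it under the neck's threads: driven about 50 degrees anticlockwise (from above) it rises 3 to 5 mm against the push and is free to lift straight off; further turning, up to 100 degrees, does no harm. Before that it pulls the bottle up.
- tile: White glazed tile lying fixed on the bench, 150 x 150 mm, 8 mm thick. Origin: centre of its underside; x and y along its sides, z up. The cap goes here.
- jar: Squat square white jar with a flat black lid, 64 mm wide, 92 mm high, in another pocket of the rack. To be left alone. Origin: centre of its underside.
- nozzle_bottle: Square white bottle with a pointed nozzle, 64 mm wide, 116 mm high, in another pocket of the rack. To be left alone. Origin: centre of its underside.
- plaster_bowl: Small plaster bowl, 110 mm across, 50 mm high. To be left alone. Origin: centre of its underside.
- mug: Mug, 80 mm across, 92 mm high. To be left alone. Origin: centre of its underside.
- clay_tool_long: Wooden modelling tool lying on the bench, 182 mm long, 11 mm thick. To be left alone. Origin: under its middle.
- clay_tool_short: Wooden modelling tool lying on the bench, 142 mm long, 11 mm thick. To be left alone. Origin: under its middle.
- tape_roll: Roll of paper tape lying flat, 84 mm across, 24 mm high. To be left alone. Origin: centre of its underside.
- screw_box: Small box of screws, 75 x 110 x 35 mm. To be left alone. Origin: centre of its underside.

How it is judged:
On the way:
1. the cap is unscrewed and lifted clear of the neck, with the bottle still down in its pocket (z of cap in the frame of bottle above 0.15 m and z of bottle in the frame of rack below 0.016 m), for 0.1 s.
At the end, for the whole second after the job is handed in: The cap rests upright, open side down (within 7 degrees), on the tile with its centre within 50 mm of the tile's centre along both sides of the tile (so wholly on it), at rest and released; the bottle stands upright (within 4.5 degrees) in its pocket, its underside within 4 mm of the pocket floor (x of cap in the frame of tile between -0.05 and 0.05 m and y of cap in the frame of tile between -0.05 and 0.05 m and z of cap in the frame of tile between 0.004 and 0.013 m and angle between cap's own z axis and vertical below 0.12 rad and z of cap_top in the frame of tile above 0.035 m and linear speed of cap below 0.02 m/s and angular speed of cap below 0.2 rad/s and z of bottle in the frame of rack below 0.014 m and angle between bottle's own z axis and vertical below 0.08 rad and horizontal distance between bottle and rack below 0.105 m); the robot touches nothing.
It fails at once if the bottle is forced down into the rack with more than 33 N, its own weight of 4 to 7 N included (contact force between bottle and rack above 33 N).
It fails at once if the bottle is pulled up 15 mm or more out of its pocket (z of bottle in the frame of rack above 0.025 m).
It fails at once if a bystander (the jar, the nozzle bottle, the bowl, the mug, a clay tool, the tape or the screw box) is shifted by more than 30 mm (distance of any of jar, nozzle_bottle, plaster_bowl, mug, clay_tool_long, clay_tool_short, tape_roll, screw_box from where it was at the start of the episode above 0.03 m).
It also fails if it takes over 61 s, if anything falls off the work surface, if the arm or the gripper's body presses on something with over 40 N, if the wrist force passes 120 N, or if a joint passes its speed limit or range.

## Working session

There is one attempt and no reset: what is moved stays moved. The work goes in short steps, Python scripts to look and compute and a shell command to move; the robot and the scene stay as the last step left them, time stands still between calls to the robot, and variables do not carry over. Pictures are saved under pics/ and viewed, and the job is handed in when it is done.

```bash
mkdir -p pics; cat > h.py <<'E'
import numpy as np, cv2, json
from cell import sense, optics, ctrl
E
python3 - <<'E'
from h import *
s=sense(); print({k:(np.round(v,3).tolist() if not isinstance(v,float) else v) for k,v in s.items()}, ctrl.pinch_z)
for n in ("scene","top"):
    d=optics.grab_frame(n); cv2.imwrite(f"pics/{n}0.png",d["frame"][:,:,::-1]); np.savez(f"{n}0.npz",**{k:v for k,v in d.items()})
    print(n,np.round(d["camera_matrix"],1).tolist(),np.round(d["cam_to_world"],3).tolist())
E
```

```text
{'time_s': 0.0, 'q': [1.118, 0.087, 0.175, 1.66, -0.0, 1.571], 'qd': [-0.002, 0.0, -0.002, 0.001, 0.001, -0.0], 'effort': [-0.0, -52.038, 46.481, 0.016, -0.0, -0.0], 'eef_pos': [0.241, 0.494, 0.195], 'ee_rot': [-0.599, 0.6, 0.375, -0.375], 'force': [-1.132, -0.595, -0.961], 'torque': [-0.017, 0.015, 0.03], 'finger_gap': 0.08562978540207293} -0.0187
scene [[570.8, 0.0, 314.6], [0.0, 570.8, 232.5], [0.0, 0.0, 1.0]] [[0.191, 0.543, -0.818, 1.589], [0.982, -0.091, 0.168, -0.26], [0.017, -0.835, -0.55, 0.827], [0.0, 0.0, 0.0, 1.0]]
top [[435.7, 0.0, 320.4], [0.0, 435.7, 236.6], [0.0, 0.0, 1.0]] [[0.203, -0.958, 0.203, 0.396], [-0.979, -0.198, 0.046, -0.084], [-0.004, -0.208, -0.978, 0.919], [0.0, 0.0, 0.0, 1.0]]
```

View pics/scene0.png

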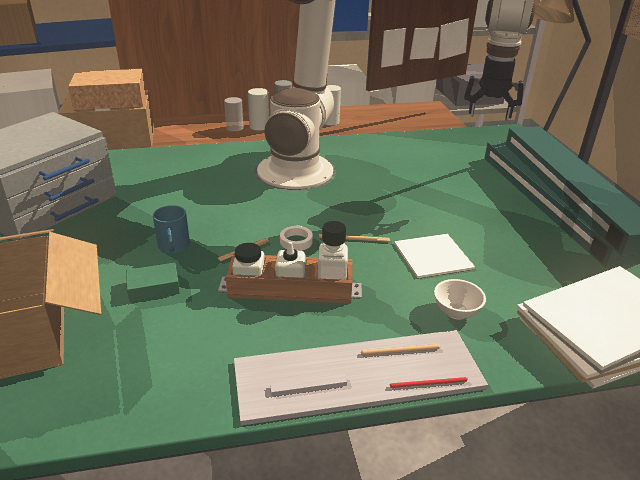

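View pics/top0.png

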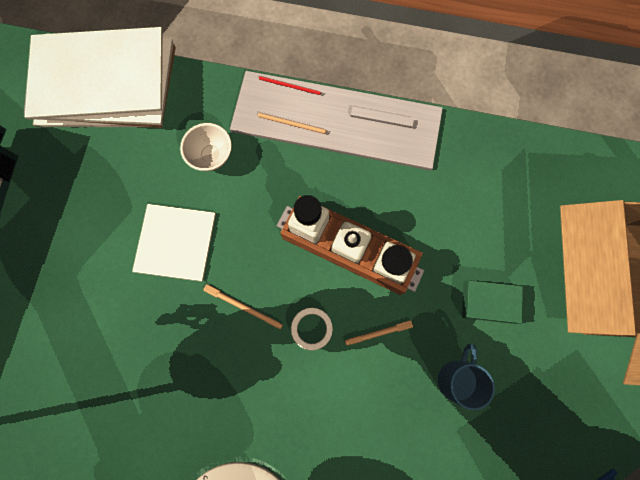

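The scene view shows the tall capped bottle in the rack pocket nearest the tile (cap at about 334,232), the nozzle bottle in the middle and the jar at the left. In the top view the cap is at (308,210) and the tile at (175,242). Next I measure both.

```bash
cat >> h.py <<'E'
def ray(d,u,v):
    K=d["camera_matrix"];T=d["cam_to_world"]
    r=T[:3,:3]@np.linalg.solve(K,np.array([u,v,1.])); return T[:3,3],r/np.linalg.norm(r)
def plane(d,u,v,z):
    o,r=ray(d,u,v); return o+r*(z-o[2])/r[2]
def proj(d,p):
    T=d["cam_to_world"];c=T[:3,:3].T@(np.asarray(p)-T[:3,3]);c=d["camera_matrix"]@c;return c[:2]/c[2]
E
python3 - <<'E'
from h import *
t=dict(np.load("top0.npz"));s=dict(np.load("scene0.npz"))
for n,d,(x0,x1,y0,y1) in (("top",t,(280,430,185,290)),("scene",s,(315,355,215,255))):
    f=d["frame"].astype(int); m=np.zeros((480,640),np.uint8); m[y0:y1,x0:x1]=(f.max(2)<40)[y0:y1,x0:x1]*255
    cs,_=cv2.findContours(m,cv2.RETR_EXTERNAL,cv2.CHAIN_APPROX_NONE)
    for c in cs:
        if cv2.contourArea(c)>60: print(n,cv2.contourArea(c),cv2.boundingRect(c),cv2.minEnclosingCircle(c),cv2.fitEllipse(c))
    cv2.imwrite(f"pics/c_{n}.png",cv2.resize(d["frame"][y0-15:y1+15,x0-15:x1+15,::-1],None,fx=4 if n=="top" else 8,fy=4 if n=="top" else 8,interpolation=cv2.INTER_NEAREST))
# tile
f=t["frame"].astype(int); m=np.zeros((480,640),np.uint8); m[190:295,120:230]=(f.min(2)>150)[190:295,120:230]*255
c=max(cv2.findContours(m,cv2.RETR_EXTERNAL,cv2.CHAIN_APPROX_NONE)[0],key=cv2.contourArea)
q=cv2.approxPolyDP(c,8,True)[:,0]; print(q)
P=np.array([plane(t,*p,.008) for p in q]); print(P.round(3),P.mean(0).round(3), np.linalg.norm(P-np.roll(P,1,0),axis=1).round(3))
E
```

```text
top 632.5 (382, 245, 30, 30) ((396.791259765625, 259.6844787597656), 14.849761962890625) ((396.81103515625, 259.6356506347656), (28.175161361694336, 28.760522842407227), 67.8620834350586)
top 158.0 (345, 232, 15, 15) ((352.0735168457031, 238.81617736816406), 7.477200031280518) ((352.00244140625, 238.8843231201172), (14.08027172088623, 14.42009162902832), 24.065793991088867)
top 588.5 (294, 196, 27, 29) ((307.20001220703125, 209.94285583496094), 14.56179428100586) ((307.2432556152344, 209.77938842773438), (26.35300636291504, 28.56233024597168), 174.05728149414062)
[[148 204]
 [133 271]
 [201 280]
 [214 213]]
[[0.581 0.341 0.008]
 [0.433 0.33  0.008]
 [0.444 0.185 0.008]
 [0.59  0.195 0.008]] [0.512 0.263 0.008] [0.146 0.148 0.146 0.147]
```

View pics/c_top.png

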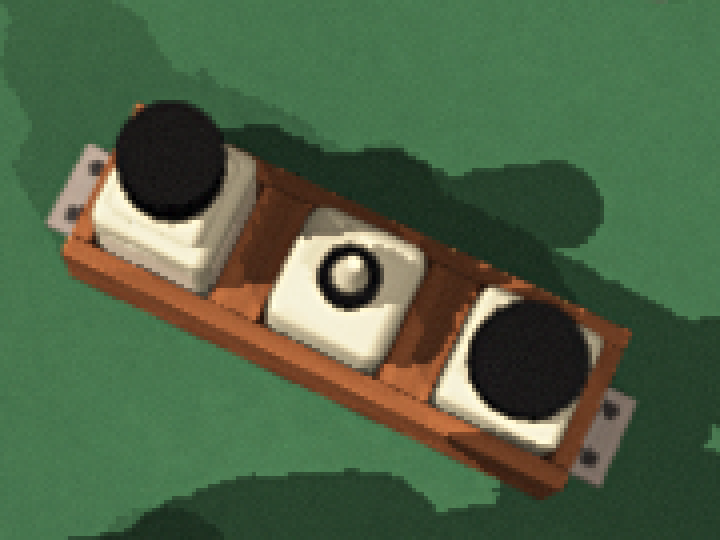

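View pics/c_scene.png

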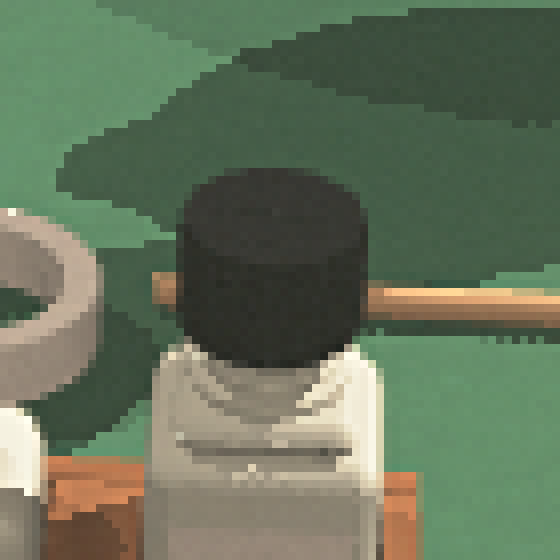

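The crops show the cap's top face centred at about (307.7, 208.7) in top and (333.9, 226.9) in scene.

```bash
python3 - <<'E'
from h import *
t=dict(np.load("top0.npz"));s=dict(np.load("scene0.npz"))
pt=(307.6,208.7);ps=(333.6,226.7)
print(plane(t,*pt,.171),plane(s,*ps,.171))
o1,r1=ray(t,*pt);o2,r2=ray(s,*ps)
A=np.stack([r1,-r2],1);k=np.linalg.lstsq(A,o2-o1,rcond=None)[0];print(o1+k[0]*r1,o2+k[1]*r2)
# jar lid, nozzle => rack axis
j=plane(t,396.8,259.6,.102); print("jar",j)
# rack top edges corners from crop /4+(265,170)
for c in ((138,105),(627,332),(66,243),(560,462)):
    print(plane(t,265+c[0]/4,170+c[1]/4,.058).round(3))
sn=sense();from scipy.spatial.transform import Rotation as R
w,x,y,z=sn["ee_rot"];print(R.from_quat([x,y,z,w]).as_matrix().round(3))
d=optics.grab_frame("wrist");print(d["hand_eye"].round(3),d["camera_matrix"].round(1))
cv2.imwrite("pics/w0.png",d["frame"][:,:,::-1])
E
```

```text
[ 0.59681092 -0.01642642  0.171     ] [ 0.59900639 -0.01504803  0.171     ]
[ 0.59715277 -0.01631118  0.16972608] [ 0.5974164  -0.01465471  0.16994668]
jar [ 0.55175227 -0.19664273  0.102     ]
[0.65  0.016 0.058]
[ 0.583 -0.249  0.058]
[0.571 0.036 0.058]
[ 0.512 -0.227  0.058]
[[ 0.437 -0.001 -0.899]
 [ 0.899 -0.001  0.437]
 [-0.001 -1.     0.   ]]
[[ 1.     0.001  0.     0.   ]
 [ 0.    -0.274  0.962 -0.179]
 [ 0.001 -0.962 -0.274  0.071]
 [ 0.     0.     0.     1.   ]] [[371.6   0.  321.2]
 [  0.  371.6 241.4]
 [  0.    0.    1. ]]
```

View pics/w0.png

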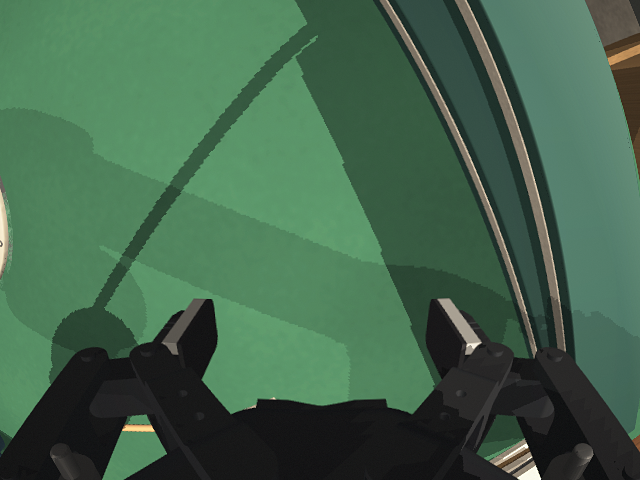

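```bash
python3 -m inch '[[[100,-0.55,-0.9,-0.987,0,0,0],[100,-0.55,-0.9,-0.987,0,0,0],[100,-0.55,-0.8,-0.987,0,0,0],[100,-0.55,0,-0.987,0,0,0],[100,-0.55,0,-0.987,0,0,0],[100,-0.55,0,-0.987,0,0,0],[100,-0.55,0,-0.987,0,0,0],[100,-0.55,0,-0.987,0,0,0],[100,-0.55,0,-0.987,0,0,0],[100,-0.55,0,-0.987,0,0,0],[100,-0.55,0,-0.987,0,0,0]]]' 40
python3 -m inch '[[[100,-0.55,0,-0.987,0,0,0],[100,-0.55,0,-0.987,0,0,0],[100,-0.55,0,-0.987,0,0,0],[100,-0.55,0,-0.987,0,0,0],[100,-0.55,0,-0.987,0,0,0],[100,-0.55,0,-0.987,0,0,0],[100,-0.55,0,-0.987,0,0,0],[100,-0.55,0,-0.987,0,0,0],[100,-0.55,0,-0.987,0,0,0],[100,-0.55,0,-0.987,0,0,0],[100,-0.55,0,-0.987,0,0,0],[100,0,0,0,0,0,0]]]'
cat >> h.py <<'E'
from scipy.spatial.transform import Rotation as R
def tool(s=None):
    s=s or sense(); w,x,y,z=s["ee_rot"]; return R.from_quat([x,y,z,w]).as_matrix(),np.array(s["eef_pos"])
def state():
    s=sense();M,p=tool(s);print("t",round(s["time_s"],2),"p",p.round(4),"yaw",np.degrees(np.arctan2(M[1,0],M[0,0])).round(1),"ydir",M[:,1].round(3),"F",np.round(s["force"],1),"T",np.round(s["torque"],2),"gap",round(s["finger_gap"],4),"q",np.round(s["q"],3))
def wray(d,M,p,u,v):
    K=d["camera_matrix"];a=np.array([(u-K[0,2])/K[0,0],(v-K[1,2])/K[1,1]]);r=np.hypot(*a)
    c=np.array([*(np.sin(r)*a/max(r,1e-9)),np.cos(r)]);H=d["hand_eye"]
    return M@H[:3,3]+p, M@H[:3,:3]@c
def wplane(d,M,p,u,v,z):
    o,r=wray(d,M,p,u,v);return o+r*(z-o[2])/r[2]
E
python3 - <<'E'
from h import *
state();M,p=tool();d=optics.grab_frame("wrist");cv2.imwrite("pics/w1.png",d["frame"][:,:,::-1]);np.savez("w1.npz",M=M,p=p,**d)
E
```

```text
time_s: 1.25
eef_pos: [0.419, 0.2388, 0.261]
ee_rot: [0.599, -0.599, -0.375, 0.375]
force: [-0.2, 0.5, 0.7]
finger_gap: 0.0853
time_s: 2.45
eef_pos: [0.5976, -0.0174, 0.2597]
ee_rot: [0.6, -0.6, -0.374, 0.375]
force: [1.2, 0.4, 0.1]
finger_gap: 0.0854
t 2.45 p [ 0.5976 -0.0174  0.2597] yaw 63.9 ydir [-0.002 -0.    -1.   ] F [1.2 0.4 0.1] T [ 0.02  0.   -0.01] gap 0.0854 q [-0.029  0.247  0.484  1.809 -0.     0.427]
```

View pics/w1.png

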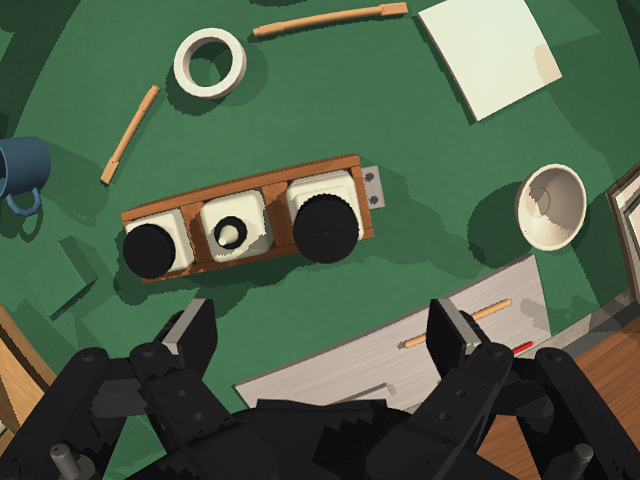

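The wrist view shows the cap at about (326,228), with the tape, clay tools and tile above it. I'll cross-check the cap position with this view.

```bash
python3 - <<'E'
from h import *
z=np.load("w1.npz");d={k:z[k] for k in z.files};M,p=z["M"],z["p"]
f=d["frame"].astype(int);m=np.zeros((480,640),np.uint8);m[180:275,285:370]=(f.max(2)<40)[180:275,285:370]*255
c=max(cv2.findContours(m,cv2.RETR_EXTERNAL,cv2.CHAIN_APPROX_NONE)[0],key=cv2.contourArea);print(cv2.boundingRect(c),cv2.fitEllipse(c))
cv2.imwrite("pics/c_w1.png",cv2.resize(d["frame"][170:290,270:390,::-1],None,fx=5,fy=5,interpolation=cv2.INTER_NEAREST))
for u,v in ((326,229),(327.5,231)): print(wplane(d,M,p,u,v,.170))
E
```

```text
(293, 194, 65, 69) ((325.2061767578125, 228.71165466308594), (63.844905853271484, 68.24784088134766), 1.5304186344146729)
[ 0.59534515 -0.01188824  0.17      ]
[ 0.59721984 -0.01155284  0.17      ]
```

View pics/c_w1.png

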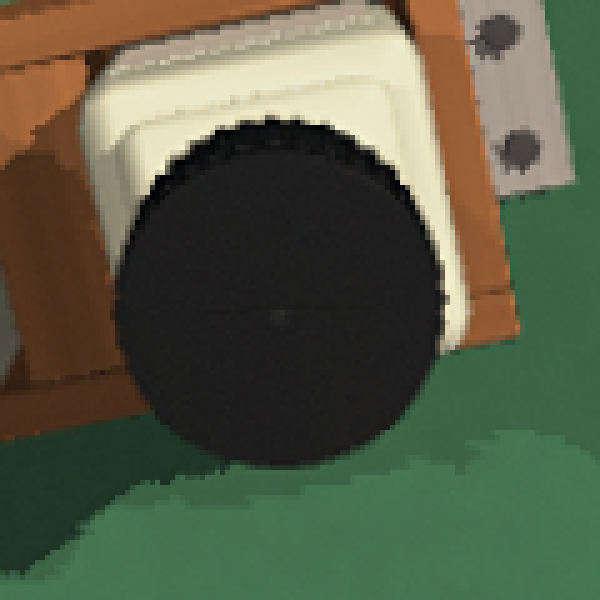

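The face centre mark shows at crop (280,316), i.e. pixel (325.9,233.0).

```bash
python3 - <<'E'
from h import *
z=np.load("w1.npz");d={k:z[k] for k in z.files};M,p=z["M"],z["p"]
for zz in (.170,.171): print(wplane(d,M,p,325.8,233.0,zz))
c=wplane(d,M,p,325.8,233.0,.1705)
for t in ([.5983,-.0145,.17],c): print((M.T@(np.array(t)-p)/.025).round(3))
E
```

```text
[ 0.59805077 -0.01336579  0.17      ]
[ 0.59781322 -0.01326245  0.171     ]
[0.12  3.588 0.02 ]
[0.156 3.568 0.054]
```

```bash
python3 -m inch '[[[100,0.13,0.6,0.03,0,0,0],[100,0,0.9,0,0,0,0],[100,0,0.9,0,0,0,0],[100,0,0.9,0,0,0,0],[100,0,0.9,0,0,0,0],[100,0,0.6,0,0,0,0],[100,0,0.18,0,0,0,0],[100,0,0,0,0,0,0]]]' 60
python3 - <<'E'
from h import *
state();M,p=tool();d=optics.grab_frame("wrist");cv2.imwrite("pics/w2.png",d["frame"][:,:,::-1])
E
```

```text
time_s: 3.3
eef_pos: [0.5966, -0.0111, 0.1365]
ee_rot: [0.6, -0.599, -0.375, 0.375]
force: [0.5, 0.0, 0.4]
finger_gap: 0.0857
t 3.3 p [ 0.5966 -0.0111  0.1365] yaw 64.1 ydir [-0.001  0.    -1.   ] F [0.5 0.  0.4] T [-0.06 -0.03  0.04] gap 0.0857 q [-0.019  0.186  0.171  1.556  0.     0.434]
```

View pics/w2.png

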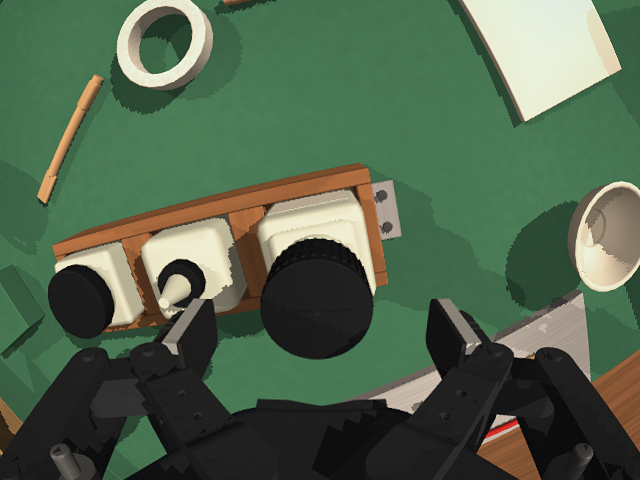

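```bash
python3 - <<'E'
from h import *
for i in range(4): print(np.array(sense()["eef_pos"]).round(4)); d=optics.grab_frame("wrist")
M,p=tool()
for u,v in ((317,314),(261,305),(373,305)):
    c=wplane(d,M,p,u,v,.1705); print(c, (M.T@(c-p)).round(4))
E
```

```text
[ 0.597  -0.0112  0.1374]
[ 0.5974 -0.0113  0.1378]
[ 0.5975 -0.0115  0.1379]
[ 0.5976 -0.0115  0.1379]
[ 0.60024045 -0.01441518  0.1705    ] [-0.0013 -0.0328 -0.0037]
[ 0.58576988 -0.03470868  0.1705    ] [-0.0259 -0.0328  0.0005]
[0.60716126 0.00949086 0.1705    ] [ 0.0232 -0.0327  0.0006]
```

```bash
python3 -m inch '[[[100,-0.07,0.1,-0.1,0,0,0],[80,0,0,0,0,0,0],[70,0,0,0,0,0,0],[66,0,0,0,0,0,0],[66,0,0,0,0,0,0]]]' 60
python3 - <<'E'
from h import *
state();d=optics.grab_frame("wrist");cv2.imwrite("pics/w3.png",d["frame"][:,:,::-1]);state()
E
```

```text
time_s: 4.05
eef_pos: [0.5986, -0.0144, 0.1342]
ee_rot: [0.6, -0.599, -0.375, 0.375]
force: [-0.5, -0.6, -0.5]
finger_gap: 0.0566
t 4.05 p [ 0.5986 -0.0144  0.1342] yaw 64.1 ydir [-0.  0. -1.] F [-0.5 -0.6 -0.5] T [-0.01 -0.01  0.  ] gap 0.0566 q [-0.024  0.19   0.171  1.552  0.     0.429]
t 4.1 p [ 0.5987 -0.0143  0.1342] yaw 64.1 ydir [ 0.  0. -1.] F [0.4 0.3 0.3] T [ 0.02 -0.03 -0.02] gap 0.0566 q [-0.024  0.19   0.171  1.552  0.     0.429]
```

View pics/w3.png

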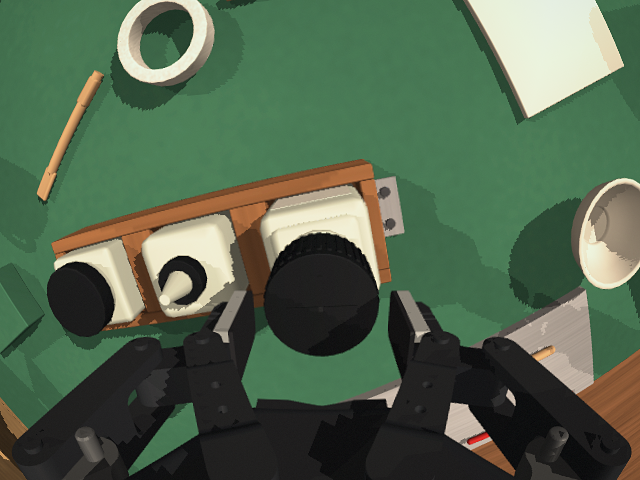

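The cap (264–378) is centred between the pads (250–390). I'll check the tool z offset from the face mark at (320,308), then close.

```bash
python3 - <<'E'
from h import *
M,p=tool();d=optics.grab_frame("wrist");cv2.imwrite("pics/c_w3.png",cv2.resize(d["frame"][220:370,225:415,::-1],None,fx=4,fy=4,interpolation=cv2.INTER_NEAREST))
for u,v in ((320,309),(264,300),(378,300),(321,355)):
    c=wplane(d,M,p,u,v,.1705); print(c.round(4), (M.T@(c-p)).round(4))
E
```

```text
[ 0.5982 -0.0141  0.1705] [-0.     -0.0363  0.0006]
[ 0.5841 -0.0338  0.1705] [-0.0238 -0.0363  0.0046]
[0.6053 0.0099 0.1705] [ 0.0247 -0.0363  0.0046]
[ 0.6195 -0.024   0.1705] [ 0.0004 -0.0363 -0.023 ]
```

View pics/c_w3.png

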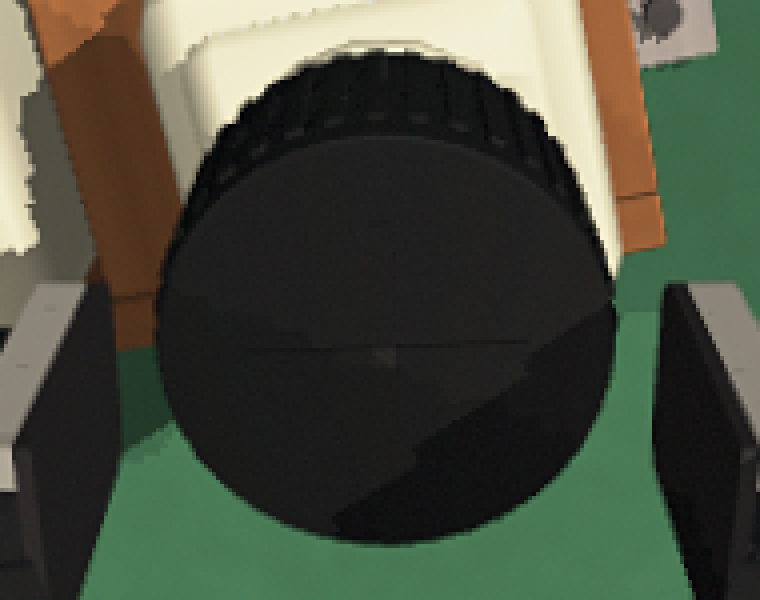

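```bash
python3 -m inch '[[[0,0,0,0,0,0,0],[0,0,0,0,0,0,0],[0,0,0,0,0,0,0],[0,0,0,0,0,0,0]]]' 60; python3 -c "
from h import *
state()"
```

```text
time_s: 4.55
eef_pos: [0.5988, -0.0154, 0.1355]
ee_rot: [-0.599, 0.6, 0.375, -0.375]
force: [-3.0, -5.4, 7.0]
finger_gap: 0.0003
t 4.55 p [ 0.5988 -0.0154  0.1355] yaw 64.0 ydir [ 0.001 -0.002 -1.   ] F [-3.  -5.4  7. ] T [-1.16  0.55 -0.02] gap 0.0003 q [-0.025  0.189  0.172  1.552 -0.002  0.429]
```

```bash
python3 - <<'E'
from h import *
for n in ("wrist","scene"):
    d=optics.grab_frame(n);f=d["frame"][:,:,::-1]
    if n=="scene": f=cv2.resize(f[130:330,220:440],None,fx=3,fy=3,interpolation=cv2.INTER_NEAREST)
    cv2.imwrite(f"pics/{n}4.png",f)
state()
E
```

```text
t 4.65 p [ 0.5988 -0.0155  0.1355] yaw 64.0 ydir [ 0.001 -0.002 -1.   ] F [-1.7 -6.2  7.4] T [-1.17  0.56 -0.04] gap -0.0003 q [-0.025  0.189  0.172  1.552 -0.002  0.429]
```

View pics/wrist4.png

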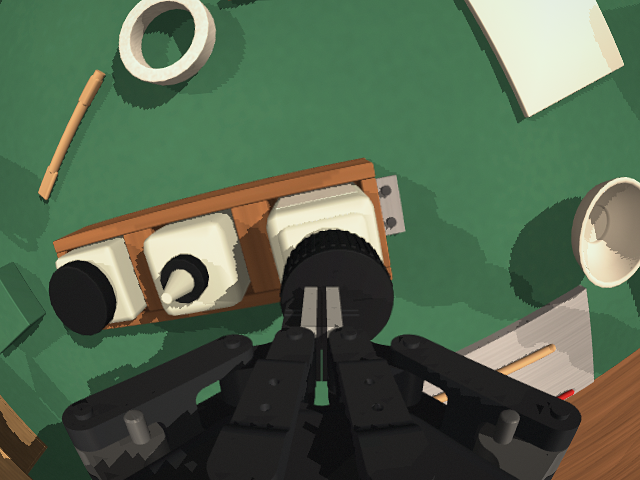

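View pics/scene4.png

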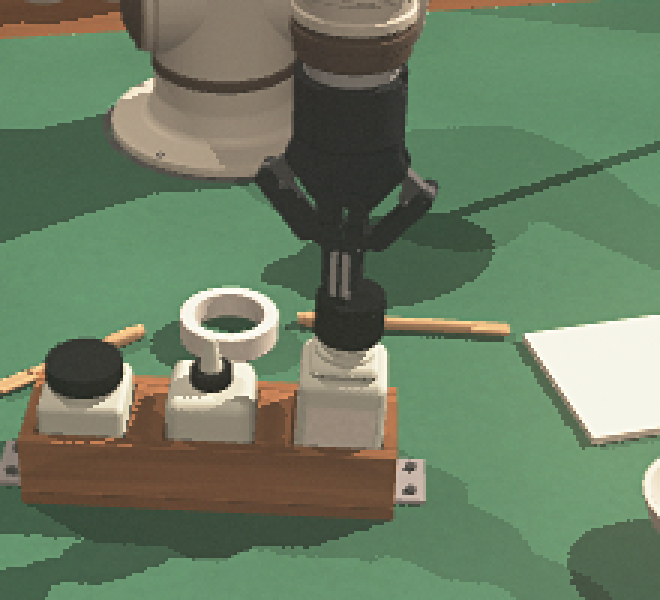

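The fingers shut fully, and their tips appear to stand on the cap's top face (scene crop tip at 340,297), so there is a height discrepancy. I'll check by projecting.

```bash
python3 - <<'E'
from h import *
s=dict(np.load("scene0.npz"));t=dict(np.load("top0.npz"))
for z in (.1355,.150,.16,.171): print(z,proj(s,[.5988,-.0155,z]),(proj(s,[.5988,-.0155,z])-[220,130])*3, proj(t,[.5988,-.0155,z]))
d=optics.grab_frame("top");cv2.imwrite("pics/t4.png",cv2.resize(d["frame"][150:310,230:440,::-1],None,fx=3.5,fy=3.5,interpolation=cv2.INTER_NEAREST))
E
```

```text
0.1355 [332.7916539  240.50109073] [338.3749617 331.5032722] [307.95322628 212.76673261]
0.15 [333.02604841 234.903945  ] [339.07814524 314.71183499] [307.70326618 210.68825064]
0.16 [333.18948988 231.0010989 ] [339.56846963 303.0032967 ] [307.52562877 209.21115029]
0.171 [333.37099049 226.66701529] [340.11297148 290.00104588] [307.325055   207.54332818]
```

View pics/t4.png

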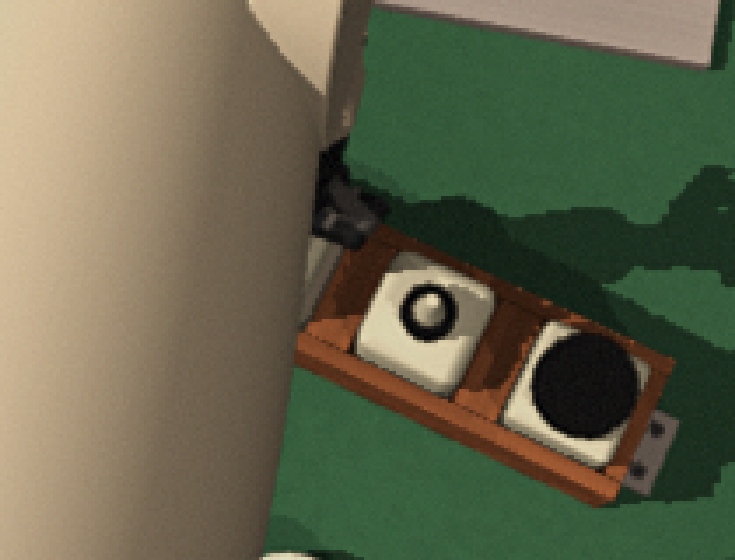

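Three cues put the real fingertips about 35–40 mm above the reported TCP: the scene tip position, the wrist view, and the 7 N contact on the cap top. I'll lift off and check this against the first scene picture.

```bash
python3 -m inch '[[[0,0,-0.8,0,0,0,0],[0,0,-0.8,0,0,0,0],[0,0,0,0,0,0,0],[0,0,0,0,0,0,0]]]' 60
python3 - <<'E'
from h import *
state()
s=dict(np.load("scene0.npz"));print("start TCP proj",proj(s,[.241,.494,.195]),proj(s,[.241,.494,.230]))
cv2.imwrite("pics/s0c.png",cv2.resize(s["frame"][0:140,430:560,::-1],None,fx=4,fy=4,interpolation=cv2.INTER_NEAREST))
d=optics.grab_frame("scene");p=np.array(sense()["eef_pos"]);print("now TCP",proj(d,p),(proj(d,p)-[270,130])*4,(proj(d,p+[0,0,.035])-[270,130])*4)
cv2.imwrite("pics/s5c.png",cv2.resize(d["frame"][130:280,270:420,::-1],None,fx=4,fy=4,interpolation=cv2.INTER_NEAREST))
d=optics.grab_frame("wrist");cv2.imwrite("pics/w5.png",d["frame"][:,:,::-1])
E
```

```text
time_s: 5.1
eef_pos: [0.5989, -0.0143, 0.1741]
ee_rot: [-0.599, 0.6, 0.375, -0.375]
force: [0.0, 0.3, -0.2]
finger_gap: 0.0001
t 5.1 p [ 0.5989 -0.0143  0.1741] yaw 64.1 ydir [ 0.001  0.    -1.   ] F [ 0.   0.3 -0.2] T [0.04 0.01 0.  ] gap 0.0001 q [-0.024  0.199  0.258  1.629  0.     0.429]
start TCP proj [485.50228167 133.65480888] [487.8351427  121.72399565]
now TCP [333.92346854 225.60111437] [255.69387418 382.40445746] [258.09042295 325.9611116 ]
```

View pics/s0c.png

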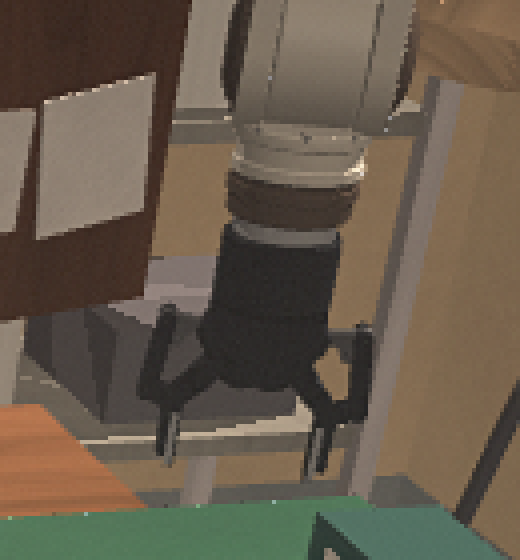

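View pics/s5c.png

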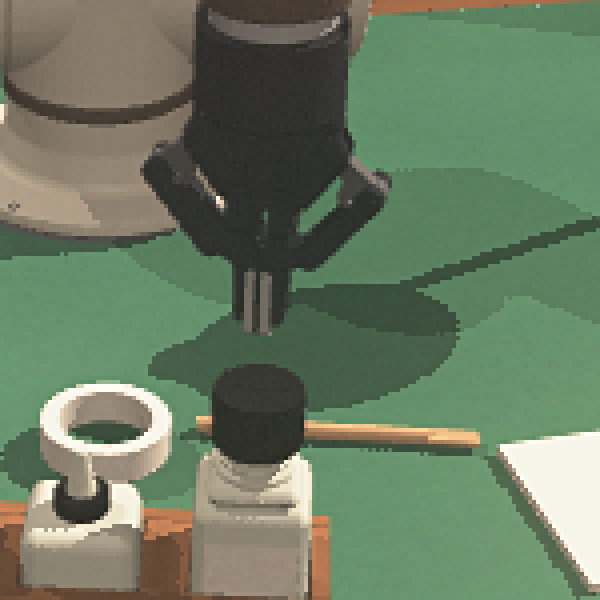

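View pics/w5.png

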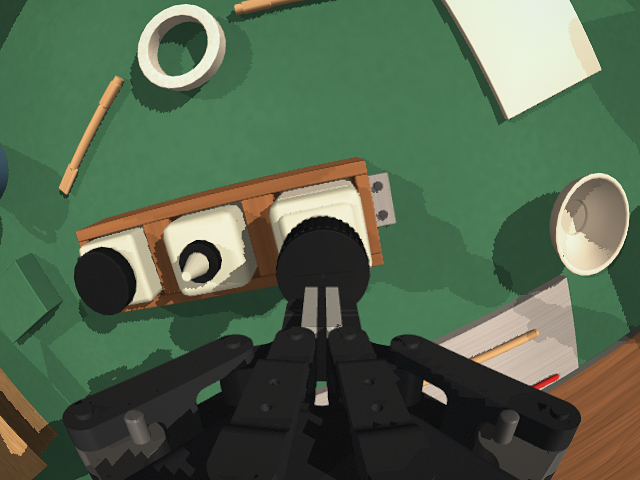

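The shut tips in the scene crop are at (258,332), against a predicted 326 for TCP + 35 mm. So the tips end about 32 mm behind the reported TCP, and a few mm more when open. I'll allow for that and go deeper, with the tips kept above the shoulder.

```bash
python3 -m inch '[[[100,0,0,0,0,0,0],[100,0,0,0,0,0,0],[100,0,0,0,0,0,0],[100,0,0,0,0,0,0],[100,0,0,0,0,0,0]]]' 60
python3 -m inch '[[[100,0,0.8,0,0,0,0],[100,0,0.8,0,0,0,0],[100,0,0.8,0,0,0,0],[100,0,0.5,0,0,0,0],[70,0,0,0,0,0,0],[68,0,0,0,0,0,0],[68,0,0,0,0,0,0],[68,0,0,0,0,0,0]]]' 60
python3 - <<'E'
from h import *
state();M,p=tool()
d=optics.grab_frame("wrist");cv2.imwrite("pics/w6.png",d["frame"][:,:,::-1])
d=optics.grab_frame("scene");cv2.imwrite("pics/s6c.png",cv2.resize(d["frame"][160:290,270:400,::-1],None,fx=5,fy=5,interpolation=cv2.INTER_NEAREST))
E
```

```text
time_s: 5.7
eef_pos: [0.5986, -0.0143, 0.1741]
ee_rot: [0.599, -0.599, -0.375, 0.375]
force: [-0.0, 0.3, -0.0]
finger_gap: 0.0724
time_s: 6.5
eef_pos: [0.5992, -0.0144, 0.1028]
ee_rot: [-0.599, 0.6, 0.375, -0.375]
force: [0.7, 0.0, -0.2]
finger_gap: 0.0582
t 6.5 p [ 0.5992 -0.0144  0.1028] yaw 64.1 ydir [ 0.002 -0.    -1.   ] F [ 0.7  0.  -0.2] T [-0.   -0.05 -0.03] gap 0.0582 q [-0.024  0.188  0.108  1.489  0.     0.429]
```

View pics/w6.png

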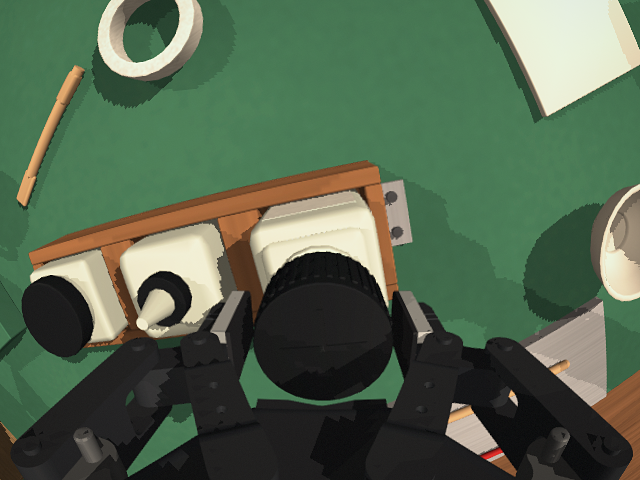

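View pics/s6c.png

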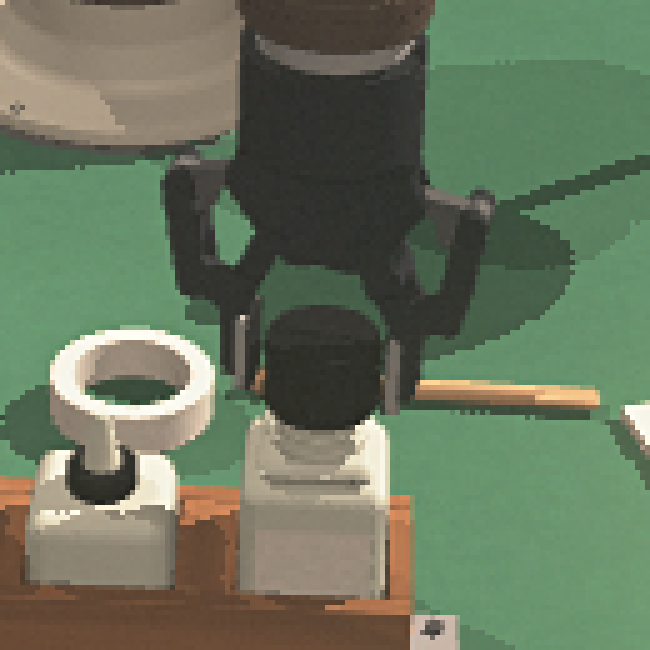

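The fingers now straddle the cap, with tips at mid-wall (about z 0.137) and centred. Closing.

```bash
python3 -m inch '[[[40,0,0,0,0,0,0],[30,0,0,0,0,0,0],[20,0,0,0,0,0,0],[0,0,0,0,0,0,0],[0,0,0,0,0,0,0]]]' 60; python3 -c "
from h import *
state()"
```

```text
time_s: 7.1
eef_pos: [0.599, -0.0142, 0.1021]
ee_rot: [-0.599, 0.6, 0.375, -0.375]
force: [1.6, 2.4, 5.0]
finger_gap: 0.0491
t 7.1 p [ 0.599  -0.0142  0.1021] yaw 64.1 ydir [ 0.001  0.    -1.   ] F [1.6 2.4 5. ] T [ 0.48 -0.31 -0.02] gap 0.0491 q [-0.024  0.188  0.107  1.489  0.     0.429]
```

```bash
python3 -m inch '[[[0,0,0.04,0,0,0,0],[0,0,0.03,0,0,0,0],[0,0,0,0,0,0,0]]]' ; python3 -m inch '[[[0,0,0.04,0,0,0,0],[0,0,0,0,0,0,0]]]' 
```

```text
time_s: 7.4
eef_pos: [0.5991, -0.0142, 0.1005]
ee_rot: [-0.599, 0.6, 0.376, -0.375]
force: [2.2, 3.0, 7.3]
finger_gap: 0.0493
time_s: 7.6
eef_pos: [0.5991, -0.0141, 0.0998]
ee_rot: [-0.599, 0.6, 0.376, -0.375]
force: [1.1, 3.6, 8.8]
finger_gap: 0.0487
```

```bash
python3 -m inch '[[[0,0,0.04,0,0,0,0],[0,0,0,0,0,0,0]]]' ; python3 -m inch '[[[0,0,0.04,0,0,0,0],[0,0,0,0,0,0,0]]]';  python3 -m inch '[[[0,0,0.03,0,0,0,0],[0,0,0,0,0,0,0]]]'
```

```text
time_s: 7.8
eef_pos: [0.5992, -0.014, 0.0993]
ee_rot: [-0.599, 0.6, 0.376, -0.374]
force: [-0.1, 3.9, 11.6]
finger_gap: 0.049
time_s: 8.0
eef_pos: [0.5993, -0.014, 0.099]
ee_rot: [-0.599, 0.6, 0.376, -0.374]
force: [-1.1, 2.6, 16.4]
finger_gap: 0.0492
time_s: 8.2
eef_pos: [0.5994, -0.014, 0.0988]
ee_rot: [-0.599, 0.6, 0.376, -0.374]
force: [-2.5, 3.4, 19.0]
finger_gap: 0.049
```

```bash
python3 -m inch '[[[0,0,-0.03,0,0,-0.4,0],[0,0,0,0,0,-0.6,0],[0,0,0,0,0,-0.6,0]]]' ; python3 -m inch '[[[0,0,0,0,0,-0.6,0],[0,0,0,0,0,-0.6,0]]]'
```

```text
time_s: 8.5
eef_pos: [0.5992, -0.014, 0.0983]
ee_rot: [-0.565, 0.566, 0.425, -0.424]
force: [0.7, 2.8, 11.7]
finger_gap: 0.0491
time_s: 8.7
eef_pos: [0.5992, -0.0141, 0.0982]
ee_rot: [-0.537, 0.538, 0.46, -0.459]
force: [1.1, 1.9, 10.2]
finger_gap: 0.0487
```

```bash
python3 -m inch '[[[0,0,0.05,0,0,-0.3,0],[0,0,0.02,0,0,0,0]]]' ; python3 -m inch '[[[0,0,0.02,0,0,-0.5,0],[0,0,0,0,0,-0.5,0]]]'
```

```text
time_s: 8.9
eef_pos: [0.5993, -0.0143, 0.0972]
ee_rot: [-0.53, 0.531, 0.468, -0.466]
force: [-1.6, 1.6, 15.4]
finger_gap: 0.0488
time_s: 9.1
eef_pos: [0.5995, -0.0143, 0.0972]
ee_rot: [-0.505, 0.506, 0.495, -0.494]
force: [-1.5, 2.2, 18.7]
finger_gap: 0.0491
```

```bash
python3 -m inch '[[[0,0,-0.03,0,0,-0.6,0],[0,0,0,0,0,-0.6,0]]]' ; python3 -c "
from h import *
state()"; python3 -m inch '[[[0,0,0,0,0,-0.6,0],[0,0,0,0,0,-0.6,0]]]';python3 -c "
from h import *
state()"
```

```text
time_s: 9.3
eef_pos: [0.5996, -0.0142, 0.0978]
ee_rot: [-0.472, 0.474, 0.526, -0.525]
force: [-1.0, 3.8, 17.9]
finger_gap: 0.0488
t 9.3 p [ 0.5996 -0.0142  0.0978] yaw 96.0 ydir [ 0.004  0.    -1.   ] F [-1.   3.8 17.9] T [ 0.74  0.27 -0.24] gap 0.0488 q [-0.024  0.187  0.097  1.477  0.    -0.128]
time_s: 9.5
eef_pos: [0.5996, -0.0141, 0.0983]
ee_rot: [-0.438, 0.44, 0.555, -0.553]
force: [-1.8, 3.6, 19.7]
finger_gap: 0.0492
t 9.5 p [ 0.5996 -0.0141  0.0983] yaw 103.2 ydir [ 0.004  0.    -1.   ] F [-1.8  3.6 19.7] T [ 0.77  0.42 -0.29] gap 0.0492 q [-2.400e-02  1.870e-01  9.800e-02  1.478e+00  1.000e-03 -2.540e-01]
```

```bash
python3 -m inch '[[[0,0,-0.05,0,0,-0.5,0],[0,0,-0.015,0,0,-0.5,0]]]' ; python3 -m inch '[[[0,0,-0.02,0,0,-0.6,0],[0,0,-0.02,0,0,-0.6,0]]]';python3 -c "
from h import *
state()"
```

```text
time_s: 9.7
eef_pos: [0.5994, -0.0141, 0.0991]
ee_rot: [-0.409, 0.411, 0.577, -0.576]
force: [-0.1, 3.9, 14.4]
finger_gap: 0.0491
time_s: 9.9
eef_pos: [0.5993, -0.0141, 0.0999]
ee_rot: [-0.372, 0.373, 0.602, -0.6]
force: [-0.5, 2.5, 13.3]
finger_gap: 0.049
t 9.9 p [ 0.5993 -0.0141  0.0999] yaw 116.4 ydir [ 0.003  0.    -1.   ] F [-0.5  2.5 13.3] T [ 0.65  0.21 -0.2 ] gap 0.049 q [-0.024  0.187  0.102  1.482  0.    -0.485]
```

```bash
python3 -m inch '[[[0,0,-0.01,0,0,-0.6,0],[0,0,-0.02,0,0,-0.6,0]]]' ; python3 -m inch '[[[0,0,-0.02,0,0,-0.6,0],[0,0,-0.02,0,0,-0.6,0]]]';python3 -c "
from h import *
state()"
```

```text
time_s: 10.1
eef_pos: [0.5991, -0.0143, 0.1004]
ee_rot: [-0.334, 0.335, 0.624, -0.623]
force: [-1.3, 2.0, 11.1]
finger_gap: 0.0492
time_s: 10.3
eef_pos: [0.5989, -0.0144, 0.101]
ee_rot: [-0.294, 0.295, 0.643, -0.643]
force: [-0.6, 1.3, 8.9]
finger_gap: 0.0492
t 10.3 p [ 0.5989 -0.0144  0.101 ] yaw 130.8 ydir [ 0.001 -0.    -1.   ] F [-0.6  1.3  8.9] T [ 0.26  0.17 -0.23] gap 0.0492 q [-0.024  0.188  0.104  1.486 -0.    -0.736]
```

```bash
python3 -m inch '[[[0,0,0.06,0,0,-0.2,0],[0,0,0.02,0,0,-0.4,0]]]' ; python3 -m inch '[[[0,0,0.02,0,0,-0.6,0],[0,0,0,0,0,-0.6,0]]]';python3 -c "
from h import *
state()"
```

```text
time_s: 10.5
eef_pos: [0.5992, -0.0144, 0.1004]
ee_rot: [-0.274, 0.276, 0.652, -0.651]
force: [-4.4, 3.1, 21.1]
finger_gap: 0.0492
time_s: 10.7
eef_pos: [0.5998, -0.0148, 0.1003]
ee_rot: [-0.231, 0.234, 0.668, -0.667]
force: [-2.2, 2.3, 18.7]
finger_gap: 0.0491
t 10.7 p [ 0.5998 -0.0148  0.1003] yaw 141.6 ydir [ 0.005 -0.001 -1.   ] F [-2.2  2.3 18.7] T [ 0.18  0.3  -0.33] gap 0.0491 q [-2.400e-02  1.860e-01  1.010e-01  1.481e+00 -1.000e-03 -9.240e-01]
```

```bash
python3 -m inch '[[[0,0,-0.025,0,0,-0.6,0],[0,0,0,0,0,-0.6,0]]]' ; python3 -m inch '[[[0,0,0,0,0,-0.6,0],[0,0,0,0,0,-0.6,0]]]';python3 -c "
from h import *
state()"
```

```text
time_s: 10.9
eef_pos: [0.5996, -0.0145, 0.1007]
ee_rot: [-0.189, 0.192, 0.681, -0.681]
force: [-1.2, 0.8, 18.8]
finger_gap: 0.0489
time_s: 11.1
eef_pos: [0.5996, -0.0146, 0.1008]
ee_rot: [-0.146, 0.149, 0.692, -0.691]
force: [-1.0, -0.1, 15.1]
finger_gap: 0.049
t 11.1 p [ 0.5996 -0.0146  0.1008] yaw 156.0 ydir [ 0.004 -0.    -1.   ] F [-1.  -0.1 15.1] T [-0.05 -0.05 -0.11] gap 0.049 q [-0.024  0.186  0.102  1.482 -0.    -1.176]
```

```bash
python3 -m inch '[[[0,0,0,0,0,-0.6,0],[0,0,0,0,0,-0.6,0],[0,0,0,0,0,-0.6,0]]]' ; python3 -c "
from h import *
state()"; python3 -m inch '[[[0,0,-0.08,0,0,0,0],[0,0,-0.12,0,0,0,0],[0,0,-0.08,0,0,0,0],[0,0,0,0,0,0,0]]]';python3 -c "
from h import *
state()"
```

```text
time_s: 11.4
eef_pos: [0.5994, -0.0146, 0.1006]
ee_rot: [0.08, -0.083, -0.702, 0.702]
force: [-1.9, 1.2, 18.9]
finger_gap: 0.0488
t 11.4 p [ 0.5994 -0.0146  0.1006] yaw 166.8 ydir [ 0.004 -0.    -1.   ] F [-1.9  1.2 18.9] T [ 0.15  0.28 -0.25] gap 0.0488 q [-0.024  0.187  0.102  1.483 -0.    -1.364]
time_s: 11.8
eef_pos: [0.5987, -0.0147, 0.1051]
ee_rot: [0.082, -0.082, -0.702, 0.703]
force: [0.8, -0.1, 4.8]
finger_gap: 0.0489
t 11.8 p [ 0.5987 -0.0147  0.1051] yaw 166.6 ydir [ 0.    -0.001 -1.   ] F [ 0.8 -0.1  4.8] T [-0.11 -0.19  0.01] gap 0.0489 q [-2.400e-02  1.890e-01  1.130e-01  1.495e+00 -1.000e-03 -1.362e+00]
```

```bash
python3 -m inch '[[[0,0,-0.1,0,0,0,0],[0,0,0,0,0,0,0],[0,0,0,0,0,0,0]]]'; python3 -m inch '[[[0,0,-0.1,0,0,0,0],[0,0,0,0,0,0,0],[0,0,0,0,0,0,0]]]';python3 - <<'E'
from h import *
state()
d=optics.grab_frame("scene");cv2.imwrite("pics/s7c.png",cv2.resize(d["frame"][160:310,270:400,::-1],None,fx=4,fy=4,interpolation=cv2.INTER_NEAREST))
E
```

```text
time_s: 12.1
eef_pos: [0.5982, -0.0144, 0.1067]
ee_rot: [0.083, -0.082, -0.702, 0.702]
force: [-0.4, 0.8, -0.8]
finger_gap: 0.0493
time_s: 12.4
eef_pos: [0.5986, -0.0144, 0.1099]
ee_rot: [0.082, -0.082, -0.702, 0.702]
force: [-0.1, -0.4, -0.6]
finger_gap: 0.049
t 12.4 p [ 0.5986 -0.0144  0.1099] yaw 166.7 ydir [-0. -0. -1.] F [-0.1 -0.4 -0.6] T [-0.01 -0.01  0.02] gap 0.049 q [-0.024  0.189  0.122  1.505 -0.    -1.362]
```

View pics/s7c.png

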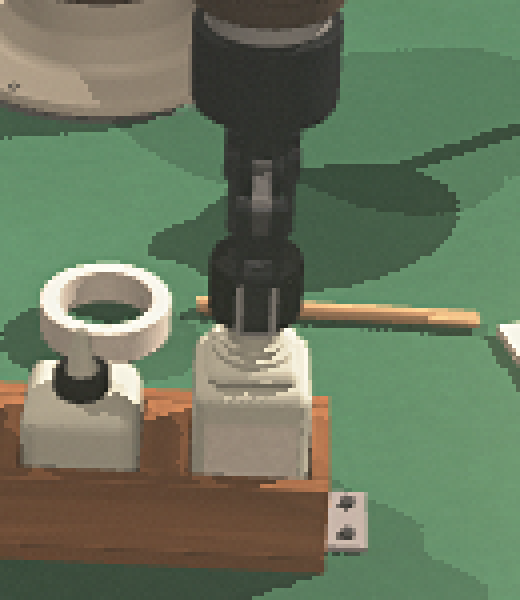

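The wrist force is only about the cap's weight, and the scene crop shows neck threads appearing below the cap with the bottle still seated. Lifting.

```bash
python3 -m inch '[[[0,0,-0.2,0,0,0,0],[0,0,-0.3,0,0,0,0],[0,0,-0.4,0,0,0,0],[0,0,-0.5,0,0,0,0],[0,0,-0.6,0,0,0,0],[0,0,-0.6,0,0,0,0],[0,0,-0.4,0,0,0,0],[0,0,0,0,0,0,0]]]';python3 - <<'E'
from h import *
state()
d=optics.grab_frame("scene");cv2.imwrite("pics/s8c.png",cv2.resize(d["frame"][110:310,250:400,::-1],None,fx=3,fy=3,interpolation=cv2.INTER_NEAREST))
E
```

```text
time_s: 13.25
eef_pos: [0.5994, -0.0144, 0.1871]
ee_rot: [-0.081, 0.083, 0.702, -0.702]
force: [0.3, 0.1, -0.8]
finger_gap: 0.0489
t 13.25 p [ 0.5994 -0.0144  0.1871] yaw 166.7 ydir [ 0.003 -0.    -1.   ] F [ 0.3  0.1 -0.8] T [-0.01 -0.02  0.02] gap 0.0489 q [-0.024  0.202  0.287  1.653 -0.    -1.362]
```

View pics/s8c.png

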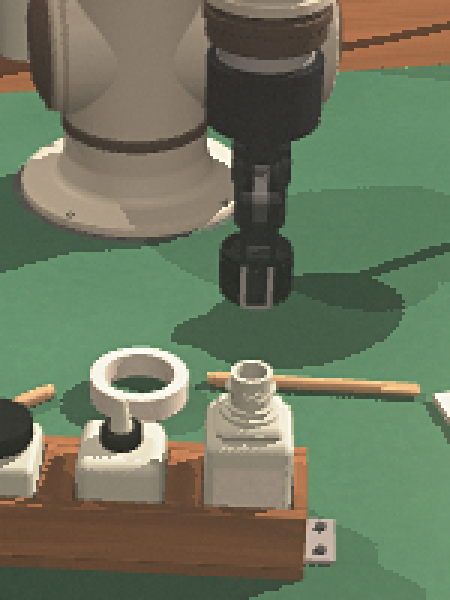

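The scene crop shows the cap held by the gripper, the neck bare and the bottle standing in its pocket. Next, carry the cap to over the tile.

```bash
python3 -m inch '[[[0,0.3,0,-0.5,0,0,0],[0,0.57,0,-0.95,0,0,0],[0,0.57,0,-0.95,0,0,0],[0,0.57,0,-0.95,0,0,0],[0,0.57,0,-0.95,0,0,0],[0,0.57,0,-0.95,0,0,0],[0,0.57,0,-0.95,0,0,0],[0,0.57,0,-0.95,0,0,0],[0,0.57,0,-0.95,0,0,0],[0,0.57,0,-0.95,0,0,0],[0,0.5,0,-0.94,0,0,0],[0,0,0,0,0,0,0]]]'
python3 -m inch '[[[0,0,0.8,0,0,0,0],[0,0,0.8,0,0,0,0],[0,0,0.8,0,0,0,0],[0,0,0.8,0,0,0,0],[0,0,0.8,0,0,0,0],[0,0,0,0,0,0,0],[0,0,0,0,0,0,0]]]'
python3 - <<'E'
from h import *
state();M,p=tool();d=optics.grab_frame("wrist");cv2.imwrite("pics/w9.png",d["frame"][:,:,::-1])
d=optics.grab_frame("scene");cv2.imwrite("pics/s9c.png",cv2.resize(d["frame"][110:310,330:530,::-1],None,fx=3,fy=3,interpolation=cv2.INTER_NEAREST))
E
```

```text
time_s: 14.5
eef_pos: [0.5103, 0.2657, 0.1839]
ee_rot: [0.082, -0.08, -0.702, 0.702]
force: [0.3, -0.7, -0.9]
finger_gap: 0.0487
time_s: 15.2
eef_pos: [0.5116, 0.2625, 0.085]
ee_rot: [0.082, -0.082, -0.702, 0.703]
force: [-0.6, 0.6, -0.1]
finger_gap: 0.0488
t 15.2 p [0.5116 0.2625 0.085 ] yaw 166.6 ydir [-0.001 -0.    -1.   ] F [-0.6  0.6 -0.1] T [ 0.   -0.03 -0.04] gap 0.0488 q [ 0.474  0.134  0.013  1.45  -0.    -0.864]
```

View pics/w9.png

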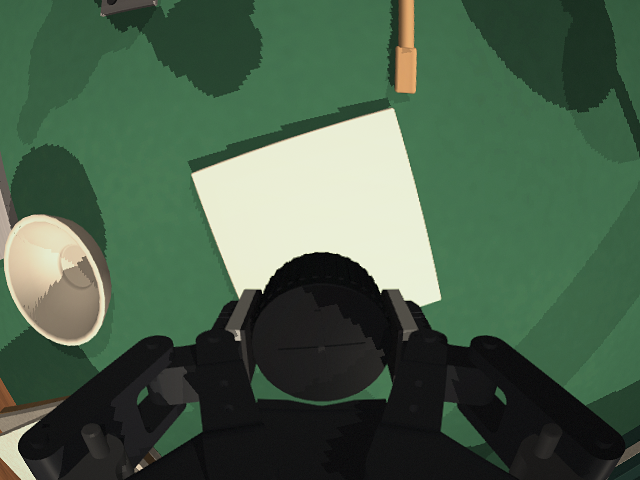

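View pics/s9c.png

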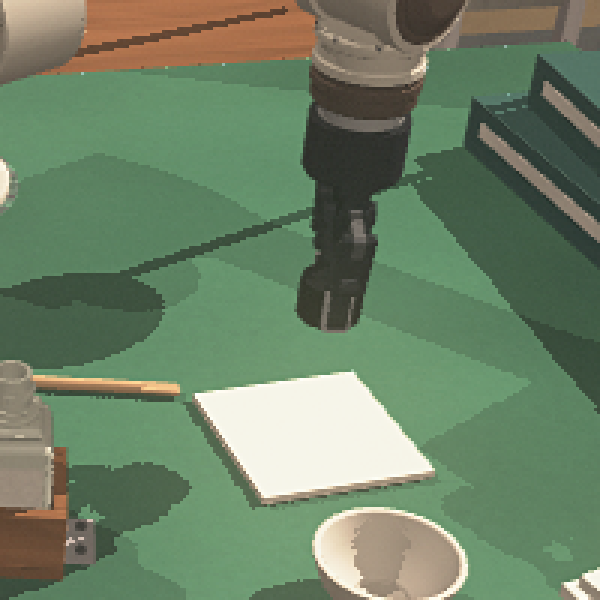

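The cap is held over the tile. Descending, slowly at the end.

```bash
python3 -m inch '[[[0,0,0.7,0,0,0,0],[0,0,0.8,0,0,0,0],[0,0,0.8,0,0,0,0],[0,0,0.8,0,0,0,0],[0,0,0.6,0,0,0,0],[0,0,0.2,0,0,0,0],[0,0,0,0,0,0,0],[0,0,0,0,0,0,0]]]'
python3 - <<'E'
from h import *
state()
d=optics.grab_frame("scene");cv2.imwrite("pics/s10c.png",cv2.resize(d["frame"][170:300,380:510,::-1],None,fx=5,fy=5,interpolation=cv2.INTER_NEAREST))
E
```

```text
time_s: 16.1
eef_pos: [0.5126, 0.2632, -0.0115]
ee_rot: [-0.082, 0.083, 0.703, -0.702]
force: [0.1, 0.6, -0.9]
finger_gap: 0.0491
t 16.1 p [ 0.5126  0.2632 -0.0115] yaw 166.7 ydir [ 0.001  0.001 -1.   ] F [ 0.1  0.6 -0.9] T [-0.   -0.06 -0.01] gap 0.0491 q [ 0.474  0.167 -0.138  1.265  0.    -0.864]
```

View pics/s10c.png

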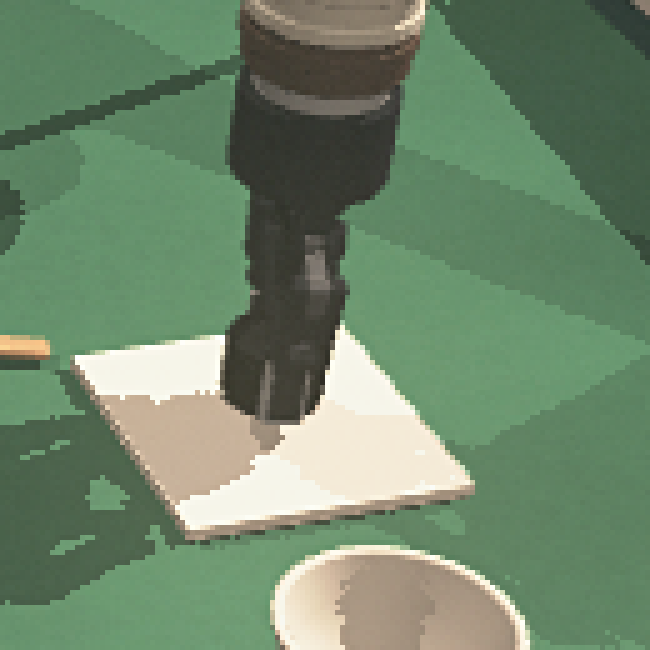

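The cap (lower edge near 270,420 in the crop) hovers just above the tile. I'll ease down to contact.

```bash
python3 -m inch '[[[0,0,0.15,0,0,0,0],[0,0,0.15,0,0,0,0],[0,0,0.08,0,0,0,0],[0,0,0,0,0,0,0]]]'
python3 -m inch '[[[0,0,0.06,0,0,0,0],[0,0,0,0,0,0,0],[0,0,0,0,0,0,0]]]'
python3 -m inch '[[[0,0,0.04,0,0,0,0],[0,0,0,0,0,0,0],[0,0,0,0,0,0,0]]]'
```

```text
time_s: 16.55
eef_pos: [0.5118, 0.2627, -0.0225]
ee_rot: [0.082, -0.082, -0.702, 0.702]
force: [-0.1, -0.3, -0.7]
finger_gap: 0.049
time_s: 16.85
eef_pos: [0.512, 0.2629, -0.0236]
ee_rot: [-0.082, 0.082, 0.702, -0.702]
force: [-0.3, 0.3, -0.6]
finger_gap: 0.0491
time_s: 17.15
eef_pos: [0.512, 0.2629, -0.0246]
ee_rot: [0.082, -0.082, -0.702, 0.702]
force: [-0.5, 0.1, -0.3]
finger_gap: 0.0489
```

```bash
python3 -m inch '[[[0,0,0.03,0,0,0,0],[0,0,0,0,0,0,0],[0,0,0,0,0,0,0]]]'
python3 -m inch '[[[0,0,0.03,0,0,0,0],[0,0,0,0,0,0,0],[0,0,0,0,0,0,0]]]'
```

```text
time_s: 17.45
eef_pos: [0.512, 0.2629, -0.0253]
ee_rot: [0.082, -0.082, -0.702, 0.702]
force: [-0.5, 0.1, -0.4]
finger_gap: 0.0491
time_s: 17.75
eef_pos: [0.5121, 0.2629, -0.0256]
ee_rot: [-0.082, 0.082, 0.702, -0.702]
force: [-2.5, -1.4, 4.7]
finger_gap: 0.0489
```

Contact at 4.7 N. Releasing.

```bash
python3 -m inch '[[[62,0,0,0,0,0,0],[66,0,0,0,0,0,0],[80,0,0,0,0,0,0],[100,0,0,0,0,0,0],[100,0,0,0,0,0,0],[100,0,0,0,0,0,0]]]'
python3 -m inch '[[[100,0,-0.2,0,0,0,0],[100,0,-0.5,0,0,0,0],[100,0,-0.9,0,0,0,0],[100,0,-0.9,0,0,0,0],[100,0,-0.9,0,0,0,0],[100,0,-0.9,0,0,0,0],[100,0,-0.9,0,0,0,0],[100,0,-0.9,0,0,0,0],[100,0,-0.5,0,0,0,0],[100,0,0,0,0,0,0]]]'
python3 - <<'E'
from h import *
state()
d=optics.grab_frame("scene");cv2.imwrite("pics/s11.png",d["frame"][:,:,::-1])
M,p=tool();d=optics.grab_frame("wrist");cv2.imwrite("pics/w11.png",d["frame"][:,:,::-1]);np.savez("w11.npz",M=M,p=p,**d)
E
```

```text
time_s: 18.35
eef_pos: [0.5121, 0.2628, -0.0261]
ee_rot: [0.082, -0.082, -0.702, 0.702]
force: [-0.9, 1.0, -0.1]
finger_gap: 0.0853
time_s: 19.35
eef_pos: [0.5129, 0.2633, 0.1414]
ee_rot: [-0.081, 0.083, 0.703, -0.702]
force: [-0.4, -0.1, -0.2]
finger_gap: 0.0852
t 19.35 p [0.5129 0.2633 0.1414] yaw 166.7 ydir [ 0.003  0.002 -1.   ] F [-0.4 -0.1 -0.2] T [-0.02  0.04  0.02] gap 0.0852 q [ 0.474  0.133  0.12   1.554 -0.    -0.864]
```

View pics/s11.png

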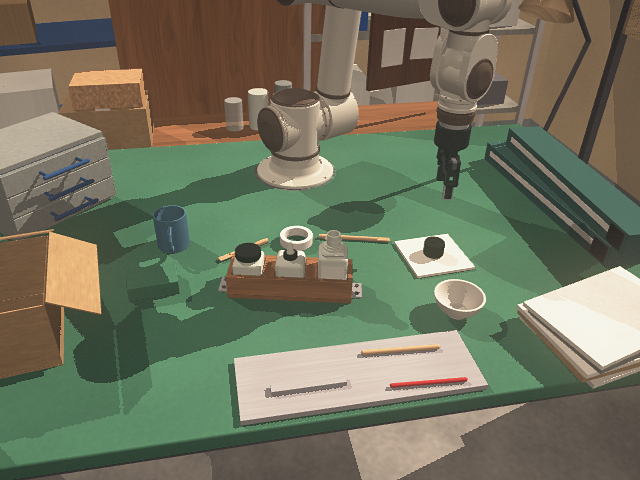

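View pics/w11.png

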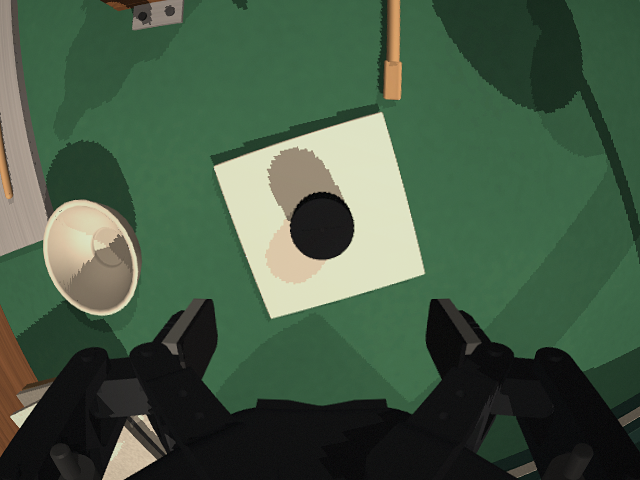

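The cap stands upright near the middle of the tile (wrist 322,226; scene 434,247), and the open bottle is in its pocket. I'll run one numeric check of the cap and the bottle.

```bash
python3 - <<'E'
from h import *
z=np.load("w11.npz");d={k:z[k] for k in z.files};M,p=z["M"],z["p"]
print("cap",wplane(d,M,p,322,229,.0435).round(4))
c=np.array([wplane(d,M,p,*q,.008) for q in ((214,167),(382,113),(425,273),(271,318))]);print("tile",c.mean(0).round(4))
s=optics.grab_frame("scene");t=optics.grab_frame("top")
for d,(x0,y0,w,h),k,n in ((s,(300,215,70,80),7,"s12"),(t,(265,180,90,80),7,"t12"),(s,(390,220,90,65),7,"s13")):
    cv2.imwrite(f"pics/{n}.png",cv2.resize(d["frame"][y0:y0+h,x0:x0+w,::-1],None,fx=k,fy=k,interpolation=cv2.INTER_NEAREST))
for zz in (.144,.154,.164): print(zz,(proj(s,[.598,-.0143,zz])-[300,215])*7,(proj(t,[.598,-.0143,zz])-[265,180])*7)
E
```

```text
cap [0.5103 0.2636 0.0435]
tile [0.5098 0.2659 0.008 ]
0.144 [233.74924486 153.809087  ] [294.55753675 222.88638357]
0.154 [234.90100361 126.64738415] [293.26923419 212.72143958]
0.164 [236.06318549  99.2398747 ] [291.94873153 202.30243099]
```

View pics/s12.png

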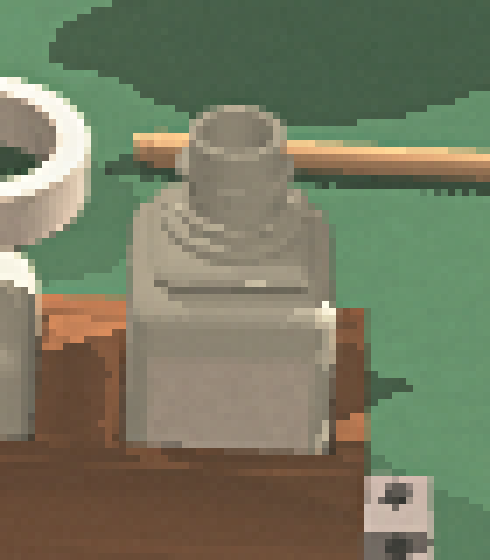

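View pics/t12.png

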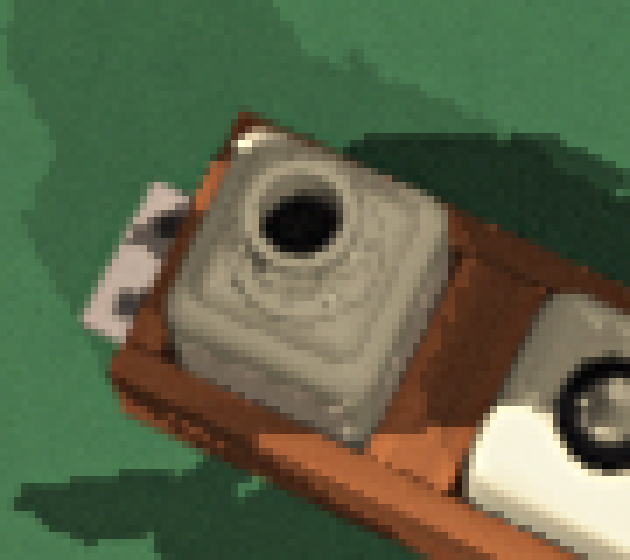

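View pics/s13.png

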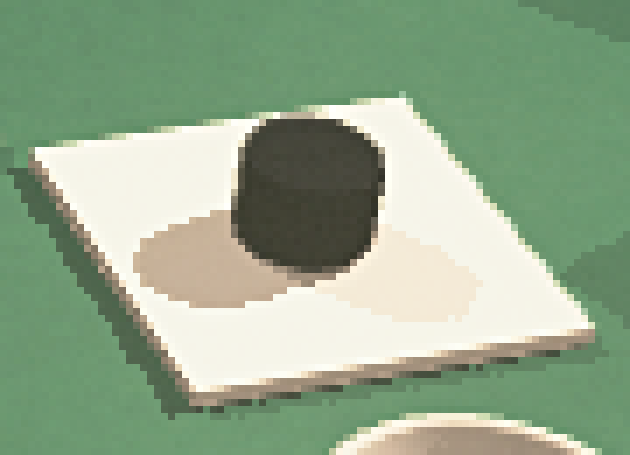

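The bottle's rim centre in the scene crop is at (237,131), where a seated bottle would put it at 127. The cap is within 3 mm of the tile's centre and upright. Handing in.

```bash
python3 -c "
from cell import job_done
print(job_done())"
```

```text
the job is handed in; nothing more can be done
None
```

The solvent bottle is open and its cap stands open side down on the white tile. I handed the job in at about 19.5 s of the 61 s; no verdict is reported.

**Opening:** I gripped the cap's shell at 60 N and bore down while turning it about 103° anticlockwise. The push was mostly 12–19 N, dipping to 9–10 N twice and peaking once at 21 N, below the 25 N limit. The cap rose about 4 mm, then came off with the wrist feeling only its weight.

**Last checks:**
- **Cap:** upright and released, within about 3 mm of the tile's centre.
- **Bottle:** its rim is at about 0.152–0.154 m, where a bottle standing on the pocket floor would have it. It looks upright, and it was not pulled up.
- **Bystanders:** the last scene picture shows nothing moved, though I judged that by eye only.
- **Robot:** the gripper is open, about 0.15 m clear of the cap, and touching nothing.

**What disagreed:** the fingertips end about 32 mm behind the reported TCP, not at it as the description says. My first grip therefore shut above the cap and pressed on its top with about 7 N. I saw this in the pictures, lifted off, corrected the height and gripped again. The bottle shifted about 1 mm at most.

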